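# Push the sample rack home and press the sunken start key

## Robot

A 6-joint arm with a two-finger parallel gripper is mounted at the origin on the work surface. World frame = base frame: x ahead of the robot, y to its left, z up, the work surface at z = 0. Lengths are in m, angles in rad, forces in N, time in s.
With the tool pointing down it reaches from about 0.25 to 0.725 m from the base axis. Payload 4 kg.
Tool frame: the origin (TCP) lies between the finger pads; the fingertips stand 8 mm ahead of it and the grasp point (between the pads) lies 11 mm behind it (bot.tip_reach is the distance from the TCP to the fingertips, in m); z points along the fingers, y is the line along which they close (so a half turn about z gives the same grasp; the last joint's range is limited). The gripper opens to 85 mm and grips with 20 to 120 N. Pads are 22 mm wide; open, the fingers measure 114 mm over their backs; the gripper's body (76 mm by 85 mm) begins 54 mm behind the grasp point. The pads swing forward as they close: fully open they stand 13 mm farther back than shut.
Start: joints at [1.173, 0.241, 0.005, 1.335, 0, 1.571], TCP at [0.194, 0.461, 0.217] pointing down, gripper open.
Joint ranges: [-2.72, 2.72], [-1.05, 1.87], [-1.09, 1.28], [-1.99, 2.15], [-1.42, 1.44], [-3.14, 3.14]. Speed limits (rad/s): [2.79, 2.79, 3.14, 3.14, 3.14, 3.14].

## Interface

Orientations are given as a unit quaternion [x, y, z, w].
In Python, from workcell import bot gives the robot as it stands.
- The arm moves only by the tool move_arm, never from a script. Its argument "deltas" is a list of rows, each a list of 7 numbers: the opening, from 0 (shut) to 1 (fully open), then the shift along the tool's x, y, z in mm, then the turn, a rotation vector about the tool's x, y, z in degrees. In form: [[gripper, tx, ty, tz, ax, ay, az], ...]. A call has 1 to 10 rows; each row shifts and turns the commanded pose from where the row before left it, along the tool's axes as they then stand; what a row does not reach is not made up. A row lasts 1/12 s, in which the tool goes at most 41.7 mm and 7.16 degrees, less where a joint would pass 70% of its speed; a pose out of reach is approached as far as the arm can. A call is refused whole if a number of a shift passes 41.7 or a number of a turn 7.16, either way. A call with a gripper value outside its range is refused whole. The fingers move at their own pace and stop on an object; the grip force is fixed at half the most. Time passes only in rows, so rows that do not move let the fingers close. It gives the time, the measured TCP pose, the force, the opening and the grip force at its end, in the units of the state.
- bot.get_obs(): the state, without advancing time (a new reading comes with each control period).
- bot.camera(name): name is "side" or "top"; returns the picture (420x560x3 uint8, blue, green, red); there is no depth.
- bot.calibration(name): a dict with "K" (3x3 intrinsics, pixels), "position" and "orientation" of the camera in the world. Camera axes: x right, y down, z forward; pixel columns grow to the right and rows downward; lengths in m; the calibration is good to about 2 mm. A picture is of the moment at which its call begins. calibration takes no time and is no camera call.
- bot.job_done(): hands the job in; it is judged then, once.
Trained networks look in the newest picture that a camera, given by its name, has taken for a name from the list of things; names that differ only in an ending like _2 or _b are one class to them, and where a whole thing is asked for, a point or a joint stands for the part that bears it (a point fixed in the world has none). Each returns a list of dicts, best first, with "conf" (0 to 1); they miss things now and then, are a little off and sometimes report something else, mostly with a low value. They report only what shows in the picture. A call takes as long as a camera call. They do not tell look-alikes from the thing itself.
- bot.outline_of(query, camera): "pixels" (420x560 bool, what is visible of it) and "rect" ([left, top, width, height] in pixels, round what is visible of it).
The state is a dict: "clock": time; "joint_pos": joint angles; "joint_vel": joint speeds; "tau": joint torques, N m; "eef_pos": TCP position; "tool_rot": TCP orientation; "ft_force": force on the tool from outside, world axes, zero at the start; "ft_torque": the same for the moment, N m; "grip_width": finger opening in m; "grasp_force": force on a finger pad.
Only numpy, scipy, OpenCV 4.12 (cv2) and the standard library are available. Lean on these libraries where they do the work, as an engineer would, in place of code of your own. Each camera call takes 0.05 s, during which the arm holds its last target. There are 200 camera calls.

## Task

Load the analyser: with the fingertips, push the sample rack along its channel until it is fully home against the reader head, without lifting or tipping it. Only then reach a fingertip into the round well, press the sunken round key all the way down, hold it down for a full second, and let it come back up. Leave the key in the square well alone and do not disturb the other things on the bench.

Things in the scene. Friction and masses are not known exactly. Their poses are not given: they have to be found in the camera images.
- loader: Rack loader, fixed: a white slab 310 x 100 x 15 mm with a straight channel 35 mm wide between two aluminium rails (6 mm thick, tops 27 mm above the bench). The channel's far end is closed by the white reader head, 50 x 100 mm, top 87 mm above the bench. Origin on the bench under the channel's centre line, 110 mm before the head's face; x along the channel towards the head, z up.
- loader_stop (a point): Middle of the reader head's face that stops the rack, on the channel's centre line, 35 mm above the bench. x axis: along the channel, the way the rack is pushed (away from the robot, within 15 degrees of world +x); z up. The rails run from 240 mm before this face up to it.
- rack_nose (a point): Front face of the loose sample rack, on its centre line, 35 mm above the bench; x towards the reader head, z up. Rack: grey block 110 x 30 x 45 mm standing in the channel, from 15 to 60 mm above the bench, five white caps on it up to 76 mm; 0.11 to 0.22 kg, stays where left. Home when this point meets loader_stop; it starts 60 to 85 mm short.
- rack_tail (a point): Flat rear end face of the rack, the face to push, 110 mm behind rack_nose: this point is on its centre line, 35 mm above the bench. The face is 30 mm wide and spans 15 to 60 mm above the bench, its lowest 12 mm between the rails. Axes as rack_nose.
- round_key_top (a point): Centre of the top of the start key, a round grey button 26 mm across in a round well 48 mm across that opens upward in a fixed white pod 100 x 100 mm, 66 mm tall. Unpressed, the key's top is 44 mm above the bench, 22 mm below the rim; the well's floor is 36 mm above the bench. x, y along the pod's sides, z up.
- square_key_top (a point): Centre of the top of the other key, a square grey button 24 x 24 mm in a square well 48 x 48 mm, in a pod of the same size, colour and heights as the round-well one. Not to be pressed.
- round_key (a joint): How far the round start key is pressed down (m): 0 released, 0.005 fully down. It springs back; 1.2 N starts it, 4.2 N holds it fully down.
- square_key (a joint): How far the square key is pressed down (m): 0 released, 0.005 fully down.
- vial_a: Bystander, loose: clear glass vial with a cap, 22 mm across, 45 mm tall, standing beside the loader. Origin at the centre of its underside, z up.
- sample_cup: Bystander, loose: small open white plastic cup, 28 mm across the rim, 28 mm tall, standing on the robot's side of the round-well pod. Origin at the centre of its underside, z up.
- vial_b: Bystander, loose: amber glass vial with a cap, 24 mm across, 50 mm tall, standing beyond the square-well pod. Origin at the centre of its underside, z up.
- bottle_a: Bystander, loose: white plastic bottle, 68 mm across, 150 mm tall, beyond the round-well pod. Origin at the centre of its underside, z up.
- bottle_b: Bystander, loose: amber glass bottle with black cap, 60 mm across, 120 mm tall, on the robot's left. Origin at the centre of its underside, z up.
- beaker: Bystander, loose: open glass beaker, 72 mm across, 90 mm tall, beyond the square-well pod. Origin at the centre of its underside, z up.
- tip_box: Bystander, loose: grey box of pipette tips with a clear lid, 85 x 120 x 70 mm, on the robot's right. Origin at the centre of its underside, z up.
Not all that is in view belongs to the job. What is shaped like the part that bears round_key_top but green is not meant. Leave any orange look-alike of the part that bears square_key_top alone.

How it is judged:
By the outcome, as a careful person would: the job done as asked, in the order asked, and still so for the second after the job is handed in, with the robot touching nothing.
It also fails if it takes over 48 s, if anything falls off the work surface, if the arm or the gripper's body presses on something with over 40 N, if the wrist force passes 120 N, or if a joint passes its speed limit or range.

## Working session

There is one attempt and no reset: what is moved stays moved. The work goes in short steps, Python scripts to look and compute and a tool call to move; the robot and the scene stay as the last step left them, time stands still between calls to the robot, and variables do not carry over. Pictures are saved under pics/ and viewed, at most 10 in all, crops included, and the job is handed in when it is done.

Besides the shell and the picture viewer there is one more tool, called after ">>>" as name(argument=value, ...), one argument or row to a line, values as JSON. move_arm: Moves the arm, as the interface text tells. Its arguments: {"type":"object","properties":{"deltas":{"type":"array","items":{"type":"array","items":{"type":"number"}}}},"required":["deltas"]}

```bash
mkdir -p pics; cat > h.py <<'E'
import numpy as np, cv2
from scipy.spatial.transform import Rotation as R
from workcell import bot
def cal(n):
    c=bot.calibration(n); o=np.array(c["orientation"],float)
    Rm=R.from_quat(o).as_matrix() if o.size==4 else o.reshape(3,3)
    return np.array(c["K"]),Rm,np.array(c["position"])
def ray(n,px,z):
    K,Rm,p=cal(n); d=Rm@np.linalg.solve(K,[px[0],px[1],1]); return p+d*(z-p[2])/d[2]
def proj(n,P):
    K,Rm,p=cal(n); q=K@(Rm.T@(np.array(P)-p)); return q[:2]/q[2]
E
python3 - <<'E'
from h import *
for n in("side","top"):
    im=bot.camera(n); cv2.imwrite(f"pics/{n}0.png",im); print(n,cal(n))
    for q in("loader","rack_nose","round_key","square_key","round_key_top","vial_a","sample_cup"):
        for d in bot.outline_of(q,n)[:4]: 
            m=d["pixels"]; ys,xs=np.nonzero(m); print(q,round(d["conf"],2),d["rect"],xs.mean().round(1),ys.mean().round(1))
o=bot.get_obs(); print(o["eef_pos"],o["tool_rot"],o["ft_force"],bot.tip_reach,o["clock"])
E
```

```text
side (array([[391.33107513,   0.        , 275.60861474],
       [  0.        , 391.33107513, 212.67475359],
       [  0.        ,   0.        ,   1.        ]]), array([[ 0.9169623 , -0.27003274,  0.29370472],
       [-0.39892772, -0.63174094,  0.66465033],
       [ 0.00606794, -0.72662625, -0.68700617]]), array([ 0.22960846, -0.70680024,  0.76554249]))
loader 0.92 [263.6, 225.5, 134.5, 96.0] 337.9 275.4
rack_nose 0.87 [299.1, 253.8, 45.5, 41.0] 322.1 273.7
round_key 0.43 [170.1, 118.8, 26.2, 38.1] 184.3 139.1
round_key 0.41 [203.0, 241.6, 9.9, 8.0] 207.5 241.7
round_key_top 0.63 [201.2, 239.0, 11.6, 6.8] 207.3 241.9
round_key_top 0.5 [299.2, 254.2, 45.9, 36.8] 321.8 273.8
vial_a 0.52 [301.6, 249.7, 5.7, 12.6] 302.8 254.7
vial_a 0.39 [281.8, 144.2, 9.1, 18.3] 285.5 153.7
top (array([[505.66948815,   0.        , 276.3580357 ],
       [  0.        , 505.66948815, 209.1566364 ],
       [  0.        ,   0.        ,   1.        ]]), array([[-0.00787733, -0.99513918,  0.0981629 ],
       [-0.99989087,  0.00661174, -0.01321145],
       [ 0.0124982 , -0.09825626, -0.99508266]]), array([ 0.4189794 , -0.00436835,  1.48942861]))
loader 0.72 [320.6, 213.6, 5.8, 5.0] 322.6 214.6
loader 0.56 [331.3, 144.1, 38.9, 108.5] 348.7 199.6
rack_nose 0.84 [347.9, 194.1, 8.5, 39.6] 350.9 211.4
round_key 0.54 [280.6, 282.7, 9.9, 9.5] 284.0 287.4
round_key 0.48 [265.1, 206.1, 7.9, 4.5] 267.3 207.4
square_key 0.65 [181.7, 194.1, 6.4, 9.3] 184.3 199.6
round_key_top 0.44 [265.9, 201.5, 6.0, 11.7] 267.5 207.4
vial_a 0.6 [320.0, 212.0, 6.3, 7.1] 322.5 214.8
vial_a 0.56 [178.3, 165.1, 6.8, 6.0] 182.7 168.3
[0.19368906 0.46095752 0.21721389] [ 1.97593887e-01  9.80283967e-01  1.66849995e-05 -1.34173189e-05] [-0.4508707   0.09696315 -0.32607735] 0.008 0.8
```

View pics/top0.png

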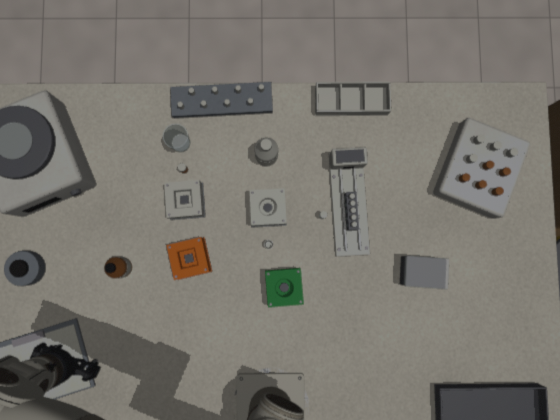

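View pics/side0.png

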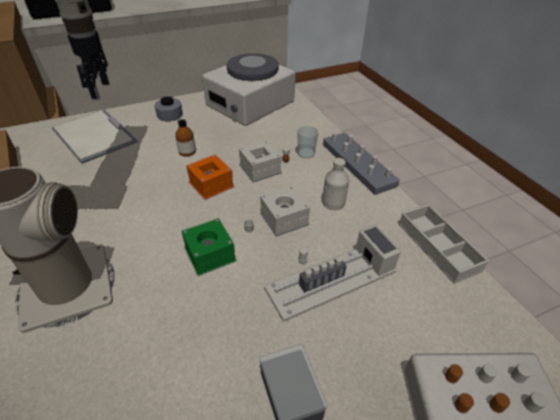

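Top view: the round wells are the white pod at (268,207), which is the one I want, and the green look-alike at (284,287). The square wells are white at (183,199) and orange at (188,258), both to be left alone. The rack is at (351,211) with the reader head at (349,157). The cup at (268,244) and vial_a at (322,214) are close by. In the side view the white round-well pod is at (285,210) and the rack at (322,274). I'll check the choice in one close crop.

```bash
python3 - <<'E'
from h import *
im=bot.camera("top"); c=im[140:265,240:380]; cv2.imwrite("pics/crop1.png",cv2.resize(c,None,fx=4.7,fy=4.7,interpolation=cv2.INTER_CUBIC))
g=cv2.cvtColor(im,cv2.COLOR_BGR2GRAY)
for q in("rack_nose","rack_tail","loader","round_key_top"):
  for d in bot.outline_of(q,"top")[:2]:
    m=d["pixels"].astype(np.uint8); c=max(cv2.findContours(m,0,2)[0],key=len); r=cv2.minAreaRect(c); print(q,d["conf"],r)
    print([ray("top",p,.06 if "rack" in q else .066)[:2].round(4) for p in cv2.boxPoints(r)])
E
```

```text
rack_nose 0.87 ((351.0406188964844, 211.06854248046875), (38.615901947021484, 12.610727310180664), 85.91438293457031)
[array([ 0.6072, -0.2151]), array([ 0.6096, -0.2511]), array([ 0.4994, -0.2564]), array([ 0.4971, -0.2206])]
rack_tail 0.71 ((351.0445861816406, 210.94554138183594), (38.90595626831055, 13.632009506225586), 84.2894058227539)
[array([ 0.6072, -0.2121]), array([ 0.6109, -0.251 ]), array([ 0.5001, -0.2594]), array([ 0.4965, -0.2208])]
round_key_top 0.65 ((283.60003662109375, 286.70001220703125), (8.944271087646484, 8.497057914733887), 63.43495178222656)
[array([ 0.348 , -0.0256]), array([ 0.3583, -0.0469]), array([ 0.3362, -0.0579]), array([ 0.3259, -0.0366])]
```

View pics/crop1.png

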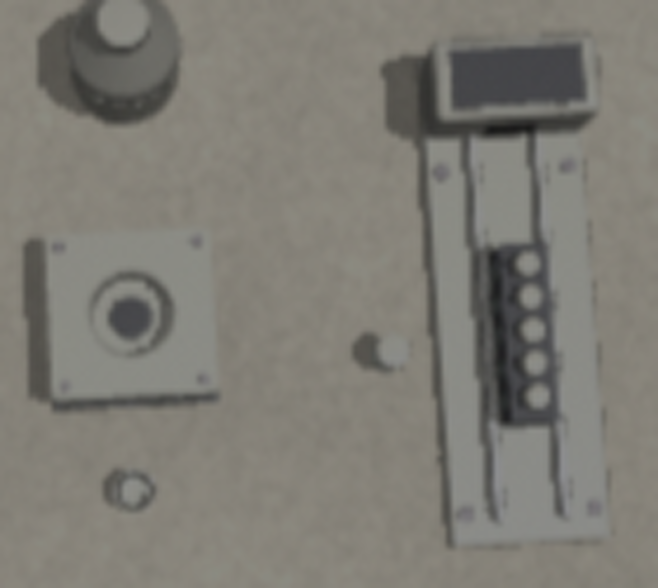

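The crop confirms the white round well: rim centre near crop (132,315), round dark key at (128,318). The rack's rear edge is at crop y≈423, the loader's near edge at y≈542, and the head's front top edge at y≈120. Next I'll fit the poses.

```bash
cat >> h.py <<'E'
def fromcrop(x,y): return ((x+.5)/4.7-.5+240,(y+.5)/4.7-.5+140)
E
python3 - <<'E'
from h import *
from scipy.optimize import least_squares
# loader model points (loader frame) vs top pixels
M=np.array([[-.150,.05,.015],[-.150,-.05,.015],[.110,.05,.087],[.110,-.05,.087],[.160,.05,.087],[.160,-.05,.087]])
# slab 310 incl head? rails start at 240 before face => -0.13; slab end = 0.160-0.310=-0.150
P=np.array([fromcrop(*p) for p in[(450,545),(608,538),(440,124),(592,117),(434,42),(587,36)]])
def pts(v,M): return M@R.from_euler("z",v[2]).as_matrix().T+[v[0],v[1],0]
f=lambda v:(np.array([proj("top",p) for p in pts(v,M)])-P).ravel()
r=least_squares(f,[.55,-.23,.05]); v=r.x; print("loader",v[:2],np.degrees(v[2]),r.fun.round(1))
print("side res: head front top corners",[proj("side",p).round(1) for p in pts(v,M)])
for y in(423,):
  for z in(.06,.015): 
    w=ray("top",fromcrop(530,y),z); l=R.from_euler("z",-v[2]).apply(w-[v[0],v[1],0]); print("tail",z,w.round(4),l.round(4))
w=ray("top",fromcrop(530,245),.06);print("nose",R.from_euler("z",-v[2]).apply(w-[v[0],v[1],0]).round(4))
print("rim",ray("top",fromcrop(132,315),.066),"key",ray("top",fromcrop(128.5,318),.044))
c=[fromcrop(*p) for p in[(47,238),(212,232),(218,394),(53,402)]];C=np.array([ray("top",p,.066) for p in c]);print("pod",C[:,:2].round(4),C.mean(0))
print("cup",ray("top",(267.8,244),.028),"vial",ray("top",(322.5,214.7),.045),"bottle",ray("top",(265.5,145),.15),"tipbox",ray("top",(424,272),.07))
pod=C.mean(0); print(proj("side",pod),proj("side",[pod[0],pod[1],.044]))
im=cv2.imread("pics/side0.png")[190:340,190:410]; s=3.6; im=cv2.resize(im,None,fx=s,fy=s,interpolation=cv2.INTER_CUBIC)
def dot(P,c):
    p=(proj("side",P)-[190,190])*s+s/2; cv2.circle(im,tuple(int(a) for a in p),3,c,-1)
for p in pts(v,M): dot(p,(0,0,255))
for p in C: dot(p,(255,0,0))
dot([pod[0],pod[1],.044],(255,0,255))
cv2.imwrite("pics/ov.png",im)
E
```

```text
loader [ 0.57322172 -0.23563127] 2.953101226819188 [-0.3  2.4  0.3  1.8 -1.4 -0.7  1.6 -1.3 -1.4 -0.7  1.3 -1.4]
side res: head front top corners [array([261. , 285.3]), array([280.5, 319.3]), array([357.8, 228.6]), array([383.5, 257. ]), array([374.5, 222.2]), array([401. , 249.7])]
tail 0.06 [ 0.5003 -0.2384  0.06  ] [-0.073  0.001  0.06 ]
tail 0.015 [ 0.5029 -0.2458  0.015 ] [-0.0708 -0.0065  0.015 ]
nose [ 0.035 -0.007  0.06 ]
rim [0.56675138 0.00120109 0.066     ] key [0.56720577 0.00343769 0.044     ]
pod [[ 0.6138  0.0522]
 [ 0.6169 -0.0475]
 [ 0.5187 -0.0501]
 [ 0.5146  0.0489]] [0.56600891 0.00088193 0.066     ]
cup [0.46233196 0.00170809 0.028     ] vial [ 0.54459865 -0.15588998  0.045     ] bottle [0.72503994 0.00574319 0.15      ] tipbox [ 0.3796477  -0.43477603  0.07      ]
[283.77545292 201.63849147] [283.61047908 207.66978987]
```

View pics/ov.png

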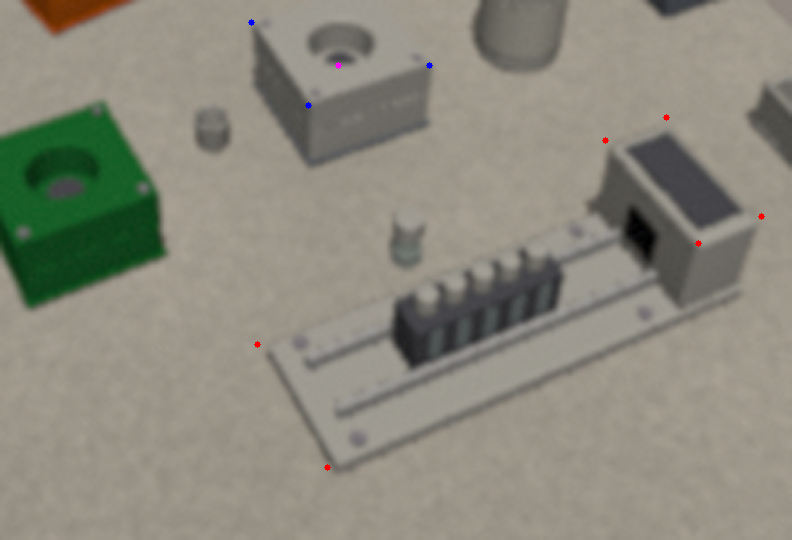

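Loader yaw is about +3°, with the centre line through (0.573,-0.236). The rack tail is near (0.501,-0.239) and the round key near (0.566,0.002). The overlay agrees to 2–3 px. Next I shut the fingers, align the yaw and travel over.

>>> move_arm(
  deltas=[
    [0, 0, 0, 0, 0, 0, -6.44],
    [0, 0, 0, 0, 0, 0, -6.44],
    [0, 0, 0, 0, 0, 0, -6.44],
    [0, 0, 0, 0, 0, 0, -6.44],
    [0, -6, -18, 0, 0, 0, 0],
    [0, -12, -36, 0, 0, 0, 0],
    [0, -12, -36, 0, 0, 0, 0],
    [0, -12, -36, 0, 0, 0, 0],
    [0, -12, -36, 0, 0, 0, 0],
    [0, -12, -36, 0, 0, 0, 0],
  ],
)

```text
clock: 1.88
eef_pos: [0.27, 0.2651, 0.2173]
tool_rot: [-0.026, 1.0, 0.0, 0.0]
ft_force: [0.7, -0.2, 0.6]
grip_width: -0.0001
grasp_force: 0.0
```

>>> move_arm(
  deltas=[
    [0, -12, -36, 0, 0, 0, 0],
    [0, -12, -36, 0, 0, 0, 0],
    [0, -12, -36, 0, 0, 0, 0],
    [0, -12, -36, 0, 0, 0, 0],
    [0, -12, -36, 0, 0, 0, 0],
    [0, -12, -36, 0, 0, 0, 0],
    [0, -12, -36, 0, 0, 0, 0],
    [0, -12, -36, 0, 0, 0, 0],
    [0, -12, -36, 0, 0, 0, 0],
    [0, -12, -36, 0, 0, 0, 0],
  ],
)

```text
clock: 2.72
eef_pos: [0.4087, -0.0887, 0.2175]
tool_rot: [-0.026, 1.0, -0.0, 0.0]
ft_force: [1.4, 1.4, 0.7]
grip_width: -0.0001
grasp_force: 0.0
```

>>> move_arm(
  deltas=[
    [0, -12, -36, 0, 0, 0, 0],
    [0, -12, -36, 0, 0, 0, 0],
    [0, -12, -36, 0, 0, 0, 0],
    [0, -10, -36, 0, 0, 0, 0],
    [0, 0, -14, 0, 0, 0, 0],
    [0, 0, 0, 0, 0, 0, 0],
    [0, 0, 0, 0, 0, 0, 0],
  ],
)

```text
clock: 3.3
eef_pos: [0.4619, -0.2422, 0.2167]
tool_rot: [-0.025, 1.0, 0.001, -0.001]
ft_force: [-0.0, 0.7, 0.7]
grip_width: 0.0
grasp_force: 0.0
```

>>> move_arm(
  deltas=[
    [0, 0, 0, 30, 0, 0, 0],
    [0, 0, 0, 35, 0, 0, 0],
    [0, 0, 0, 35, 0, 0, 0],
    [0, 0, 0, 35, 0, 0, 0],
    [0, 0, 0, 25, 0, 0, 0],
    [0, 0, 0, 10, 0, 0, 0],
    [0, 0, 0, 5, 0, 0, 0],
    [0, 0, 0, 0, 0, 0, 0],
    [0, 0, 0, 0, 0, 0, 0],
  ],
)

```text
clock: 4.05
eef_pos: [0.4637, -0.2421, 0.0439]
tool_rot: [-0.026, 1.0, -0.001, 0.001]
ft_force: [0.0, -0.5, 0.6]
grip_width: 0.0003
grasp_force: 0.0
```

```bash
python3 - <<'E'
from h import *
o=bot.get_obs(); print(o["eef_pos"],o["tool_rot"],o["ft_force"])
a=bot.camera("side")[200:310,240:410]; b=bot.camera("top")[140:265,300:400]
cv2.imwrite("pics/near.png",np.hstack([cv2.resize(a,(618,400),interpolation=2),cv2.resize(b,(180*400//225*1//1,400),interpolation=2)[:, :180]]))
E
```

```text
[ 0.46368867 -0.24208605  0.04387369] [-2.63297666e-02  9.99652402e-01 -6.25378230e-04  1.19482137e-03] [ 0.02154253 -0.54433792  0.6316321 ]
```

View pics/near.png

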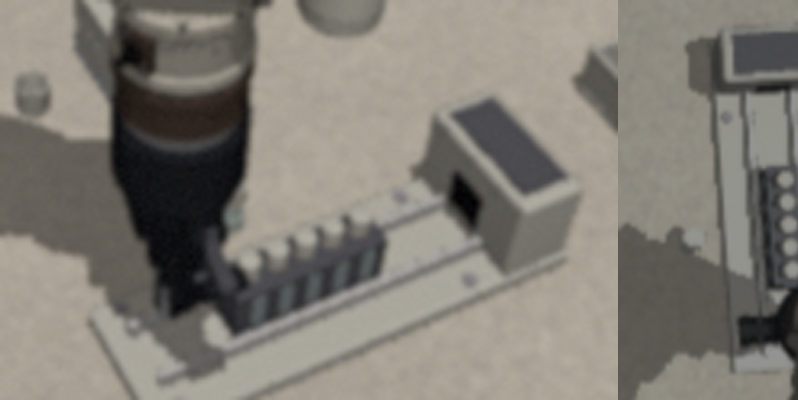

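The fingertips stand centred in the channel behind the rack's tail (crop (190,290), rack corner at (245,310)), clear of the rails and vial. Now pushing gently.

>>> move_arm(
  deltas=[
    [0, -5, 0, 3, 0, 0, 0],
    [0, -6, 0, 0, 0, 0, 0],
    [0, -6, 0, 0, 0, 0, 0],
    [0, -6, 0, 0, 0, 0, 0],
    [0, -5, 0, 0, 0, 0, 0],
    [0, -5, 0, 0, 0, 0, 0],
    [0, -5, 0, 0, 0, 0, 0],
    [0, -5, 0, 0, 0, 0, 0],
    [0, -5, 0, 0, 0, 0, 0],
    [0, -5, 0, 0, 0, 0, 0],
  ],
)

```text
clock: 4.98
eef_pos: [0.5158, -0.2392, 0.0391]
tool_rot: [-0.026, 1.0, 0.0, -0.0]
ft_force: [-0.4, 0.2, 0.0]
grip_width: 0.0001
grasp_force: 0.4
```

>>> move_arm(
  deltas=[
    [0, -5, 0, 0, 0, 0, 0],
    [0, -5, 0, 0, 0, 0, 0],
    [0, -5, 0, 0, 0, 0, 0],
    [0, -5, 0, 0, 0, 0, 0],
    [0, -3, 0, 0, 0, 0, 0],
    [0, -3, 0, 0, 0, 0, 0],
  ],
)

```text
clock: 5.48
eef_pos: [0.5417, -0.238, 0.0392]
tool_rot: [-0.026, 1.0, -0.0, -0.0]
ft_force: [-1.1, 0.1, 0.5]
grip_width: 0.0006
grasp_force: 0.4
```

>>> move_arm(
  deltas=[
    [0, -3, 0, 0, 0, 0, 0],
    [0, -3, 0, 0, 0, 0, 0],
    [0, -3, 0, 0, 0, 0, 0],
    [0, -3, 0, 0, 0, 0, 0],
    [0, -2, 0, 0, 0, 0, 0],
    [0, -2, 0, 0, 0, 0, 0],
    [0, 0, 0, 0, 0, 0, 0],
  ],
)

```text
clock: 6.07
eef_pos: [0.5579, -0.2372, 0.0392]
tool_rot: [-0.026, 1.0, -0.0, 0.0]
ft_force: [0.4, -0.7, -0.3]
grip_width: 0.0002
grasp_force: 0.0
```

```bash
python3 - <<'E'
from h import *
o=bot.get_obs(); print(o["eef_pos"],o["ft_force"])
a=bot.camera("side")[200:310,240:410]
cv2.imwrite("pics/near2.png",cv2.resize(a,(680,440),interpolation=2))
E
```

```text
[ 0.55785714 -0.23715366  0.03924412] [ 0.37553931 -0.69642369 -0.27588914]
```

View pics/near2.png

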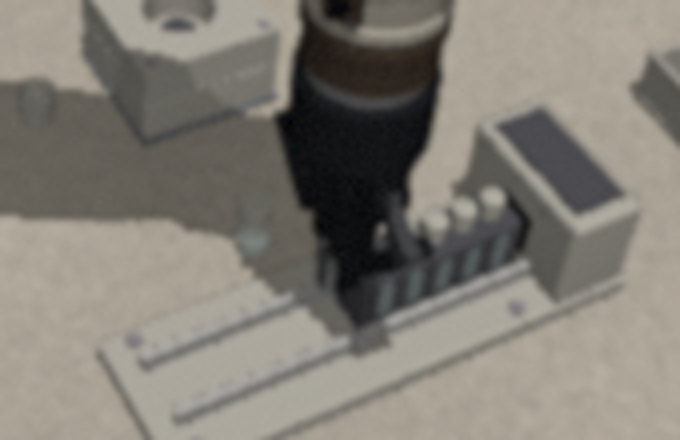

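The rack is nearly at the head: its nose is at crop (520,240) and the head face at (528,235). I'll creep forward until the force rises.

>>> move_arm(
  deltas=[
    [0, -1.5, 0, 0, 0, 0, 0],
    [0, -1.5, 0, 0, 0, 0, 0],
    [0, -1, 0, 0, 0, 0, 0],
    [0, -1, 0, 0, 0, 0, 0],
    [0, 0, 0, 0, 0, 0, 0],
  ],
)

```text
clock: 6.53
eef_pos: [0.5625, -0.2369, 0.0393]
tool_rot: [-0.026, 1.0, -0.0, 0.0]
ft_force: [-0.5, -0.4, 0.6]
grip_width: -0.0003
grasp_force: 0.3
```

>>> move_arm(
  deltas=[
    [0, -1, 0, 0, 0, 0, 0],
    [0, -1, 0, 0, 0, 0, 0],
    [0, -1, 0, 0, 0, 0, 0],
    [0, 0, 0, 0, 0, 0, 0],
  ],
)

```text
clock: 6.87
eef_pos: [0.5629, -0.2369, 0.0391]
tool_rot: [-0.026, 1.0, -0.0, -0.002]
ft_force: [-8.0, -0.0, 4.9]
grip_width: -0.0001
grasp_force: 3.5
```

Stalled with 8 N against the head. One more small nudge to confirm, then back off and rise.

>>> move_arm(
  deltas=[
    [0, -1, 0, 0, 0, 0, 0],
    [0, 0, 0, 0, 0, 0, 0],
    [0, 0, 0, 0, 0, 0, 0],
  ],
)

```text
clock: 7.12
eef_pos: [0.563, -0.2368, 0.0391]
tool_rot: [-0.025, 1.0, 0.0, -0.003]
ft_force: [-9.8, -1.7, 5.6]
grip_width: -0.0001
grasp_force: 4.6
```

>>> move_arm(
  deltas=[
    [0, 3, 0, 0, 0, 0, 0],
    [0, 8, 0, 0, 0, 0, 0],
    [0, 15, 0, 0, 0, 0, 0],
    [0, 10, 0, 0, 0, 0, 0],
    [0, 0, 0, -25, 0, 0, 0],
    [0, 0, 0, -35, 0, 0, 0],
    [0, 0, 0, -35, 0, 0, 0],
    [0, 0, 0, -30, 0, 0, 0],
    [0, 0, 0, 0, 0, 0, 0],
  ],
)

```text
clock: 7.87
eef_pos: [0.5346, -0.2403, 0.1719]
tool_rot: [-0.026, 1.0, -0.003, 0.007]
ft_force: [0.7, -0.9, 0.9]
grip_width: 0.0002
grasp_force: 0.0
```

```bash
python3 - <<'E'
from h import *
o=bot.get_obs(); print(o["eef_pos"])
t=bot.camera("top"); a=bot.camera("side")[190:300,250:420]; b=t[180:235,240:296]
for d in bot.outline_of("round_key_top","top")[:3]:
    ys,xs=np.nonzero(d["pixels"]); c=((xs.min()+xs.max())/2,(ys.min()+ys.max())/2); print(d["conf"],d["rect"],xs.mean(),ys.mean(),ray("top",(xs.mean(),ys.mean()),.044))
# dark key blob inside the well
g=cv2.cvtColor(t,cv2.COLOR_BGR2GRAY).astype(float)[200:216,260:276]; w=np.clip(105-g,0,None); print(np.percentile(g,[5,50,95]))
yy,xx=np.mgrid[200:216,260:276]; c=((w*xx).sum()/w.sum(),(w*yy).sum()/w.sum()); print(c,ray("top",c,.05))
cv2.imwrite("pics/n3.png",np.hstack([cv2.resize(a,(440,400),interpolation=2),cv2.resize(b,(360,400),interpolation=2)]))
E
```

```text
[ 0.53456576 -0.24033319  0.17194776]
[ 76. 122. 146.]
(np.float64(268.16416115454), np.float64(206.66085387853278)) [ 5.68308017e-01 -8.80293094e-05  5.00000000e-02]
```

View pics/n3.png

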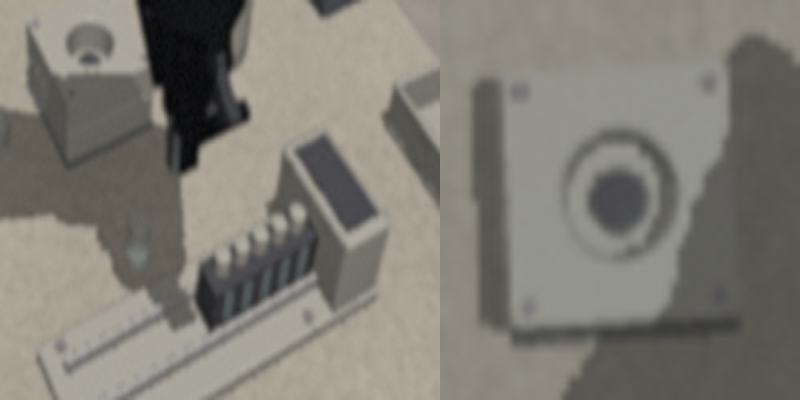

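The rack is square and upright against the reader head (left crop (310,255)), and vial_a is standing. In the right crop the well's rim centre is at (620,194) and the key at (617,200), which puts the key near (0.567,0.002). Moving over it.

>>> move_arm(
  deltas=[
    [0, -3, 16, 0, 0, 0, 0],
    [0, -6, 32, 0, 0, 0, 0],
    [0, -6, 32, 0, 0, 0, 0],
    [0, -6, 32, 0, 0, 0, 0],
    [0, -6, 32, 0, 0, 0, 0],
    [0, -6, 32, 0, 0, 0, 0],
    [0, -6, 32, 0, 0, 0, 0],
    [0, -6, 32, 0, 0, 0, 0],
    [0, 0, 0, 0, 0, 0, 0],
    [0, 0, 0, 0, 0, 0, 0],
  ],
)

```text
clock: 8.85
eef_pos: [0.5618, 0.0053, 0.1621]
tool_rot: [-0.028, 1.0, -0.0, -0.002]
ft_force: [0.4, -0.1, -0.0]
grip_width: 0.0
grasp_force: 0.0
```

>>> move_arm(
  deltas=[
    [0, 0, 0, 25, 0, 0, 0],
    [0, 0, 0, 30, 0, 0, 0],
    [0, 0, 0, 25, 0, 0, 0],
    [0, 0, 0, 8, 0, 0, 0],
    [0, 0, 0, 0, 0, 0, 0],
    [0, 0, 0, 0, 0, 0, 0],
  ],
)

```text
clock: 9.35
eef_pos: [0.5626, 0.0026, 0.076]
tool_rot: [-0.025, 1.0, -0.0, -0.001]
ft_force: [-0.4, -0.3, 0.0]
grip_width: 0.0004
grasp_force: 0.0
```

```bash
python3 - <<'E'
from h import *
o=bot.get_obs(); print(o["eef_pos"],o["tool_rot"],o["ft_force"])
a=bot.camera("side")[150:250,220:350]
cv2.imwrite("pics/n4.png",cv2.resize(a,(780,600),interpolation=2)); print(proj("side",[.5674,.002,.066]),proj("side",o["eef_pos"]-[0,0,.008]))
E
```

```text
[0.562574   0.00258675 0.07601808] [-2.52491655e-02  9.99680993e-01 -3.50897090e-05 -6.25371897e-04] [-0.42543746 -0.29875624  0.04721647]
[284.0754061  201.24768745] [282.36045681 201.02211523]
```

View pics/n4.png

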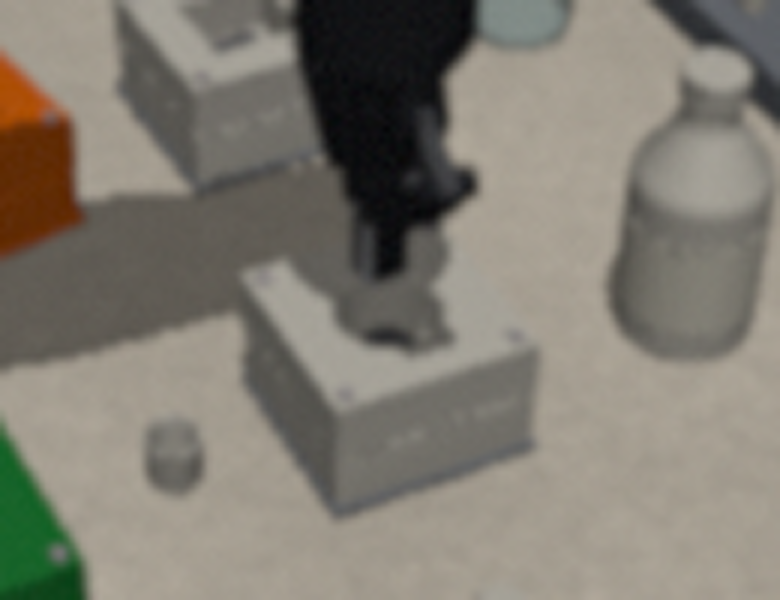

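```bash
python3 - <<'E'
from h import *
for e,n in(([.4637,-.2421,.0439],"near"),([.5626,.0026,.076],"n4")):
  for z in (-.008,.0,.011):
    for dx in(-.011,.011):
      for dy in(-.0145,.0145):
        p=proj("side",np.array(e)+[dx,dy,z]); q=(p-[240,200])*3.636 if n=="near" else (p-[220,150])*6
        print(n,z,dx,dy,q.round(0),end=" | ")
    print()
s=bot.camera("side"); g=cv2.cvtColor(s,cv2.COLOR_BGR2GRAY)[184:212,270:300]
print("\n".join(" ".join(f"{v:3d}" for v in r) for r in g))
E
```

```text
near -0.008 -0.011 -0.0145 [163. 351.] | near -0.008 -0.011 0.0145 [144. 315.] | near -0.008 0.011 -0.0145 [196. 339.] | near -0.008 0.011 0.0145 [176. 303.] | 
near 0.0 -0.011 -0.0145 [164. 343.] | near 0.0 -0.011 0.0145 [144. 307.] | near 0.0 0.011 -0.0145 [196. 331.] | near 0.0 0.011 0.0145 [176. 296.] | 
near 0.011 -0.011 -0.0145 [164. 333.] | near 0.011 -0.011 0.0145 [144. 296.] | near 0.011 0.011 -0.0145 [197. 321.] | near 0.011 0.011 0.0145 [177. 285.] | 
n4 -0.008 -0.011 -0.0145 [365. 333.] | n4 -0.008 -0.011 0.0145 [339. 293.] | n4 -0.008 0.011 -0.0145 [410. 320.] | n4 -0.008 0.011 0.0145 [383. 280.] | 
n4 0.0 -0.011 -0.0145 [365. 319.] | n4 0.0 -0.011 0.0145 [339. 279.] | n4 0.0 0.011 -0.0145 [411. 306.] | n4 0.0 0.011 0.0145 [384. 267.] | 
n4 0.011 -0.011 -0.0145 [366. 301.] | n4 0.011 -0.011 0.0145 [339. 261.] | n4 0.011 0.011 -0.0145 [411. 287.] | n4 0.011 0.011 0.0145 [384. 248.] | 
 91  93  94  92  93  92  94  89  79  55  33  18  12  14  12  16   8  16  11  14   7  13  12  24  52  79 108 137 155 161
 91  92  91  91  92  90  93  90  79  56  33  21  17  13  13  14  11  1
[... 2469 characters left out ...]
 162 159 149 137 119  97  75  58  51  50  48  52  55  70  85  90  93  92  95 107 127 149 161 161 162
162 162 161 161 161 161 161 160 155 146 131 116 102  95  91  93  90  78  77  87  93  97 108 120 135 146 157 161 163 163
159 162 162 161 162 161 161 162 162 159 154 148 143 141 142 142 135 118 107 110 112 119 136 146 156 161 163 162 162 162
149 160 162 161 160 161 161 161 162 162 162 160 160 160 159 160 157 150 145 145 145 148 156 160 162 163 161 162 161 158
129 152 159 162 161 161 161 162 161 161 163 162 162 162 164 162 160 160 160 160 161 161 163 162 163 161 158 156 149 144
109 138 156 161 163 163 162 161 161 162 162 161 161 163 161 163 161 162 163 162 162 164 162 159 157 151 144 139 128 119
```

Against the picture, the visible fingertip looks a little higher than the projected one, so I'll descend under force watch after a 4.5 mm correction in x.

>>> move_arm(
  deltas=[
    [0, -4.5, 0, 0, 0, 0, 0],
    [0, 0, 0, 0, 0, 0, 0],
    [0, 0, 0, 2, 0, 0, 0],
    [0, 0, 0, 2, 0, 0, 0],
    [0, 0, 0, 2, 0, 0, 0],
    [0, 0, 0, 0, 0, 0, 0],
  ],
)

```text
clock: 9.95
eef_pos: [0.5669, 0.0038, 0.0697]
tool_rot: [-0.026, 1.0, 0.0, -0.0]
ft_force: [0.0, 0.2, -0.8]
grip_width: -0.0001
grasp_force: 0.0
```

>>> move_arm(
  deltas=[
    [0, 0, -1.5, 2.5, 0, 0, 0],
    [0, 0, 0, 2.5, 0, 0, 0],
    [0, 0, 0, 2.5, 0, 0, 0],
    [0, 0, 0, 2.5, 0, 0, 0],
    [0, 0, 0, 2.5, 0, 0, 0],
    [0, 0, 0, 0, 0, 0, 0],
  ],
)

```text
clock: 10.45
eef_pos: [0.5669, 0.0022, 0.0569]
tool_rot: [-0.026, 1.0, 0.0, -0.001]
ft_force: [1.2, 1.3, -0.8]
grip_width: -0.0001
grasp_force: 0.0
```

```bash
python3 - <<'E'
from h import *
o=bot.get_obs(); print(o["eef_pos"],o["tool_rot"],o["ft_force"])
a=bot.camera("side")[170:230,250:320]
cv2.imwrite("pics/n5.png",cv2.resize(a,(700,600),interpolation=2))
E
```

```text
[0.56691031 0.00221065 0.05693625] [-2.58888912e-02  9.99664614e-01  1.72263655e-05 -6.52292678e-04] [ 1.16358183  1.33646541 -0.83258924]
```

View pics/n5.png

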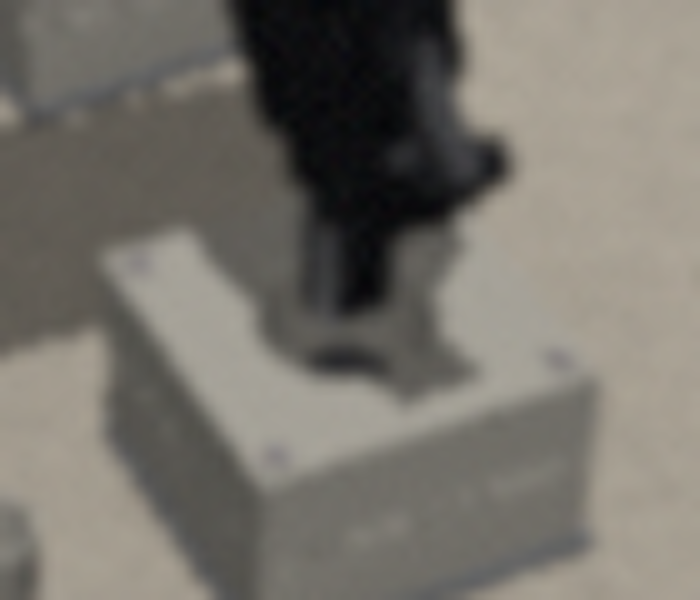

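The tip is over the well, at crop (340,315), with the dark key showing just below it at (340,355). There has been no contact yet, so I'll carry on down in small steps.

>>> move_arm(
  deltas=[
    [0, 0, 0, 1.5, 0, 0, 0],
    [0, 0, 0, 1.5, 0, 0, 0],
    [0, 0, 0, 1.5, 0, 0, 0],
    [0, 0, 0, 0, 0, 0, 0],
    [0, 0, 0, 0, 0, 0, 0],
  ],
)

```text
clock: 10.92
eef_pos: [0.5674, 0.0022, 0.0531]
tool_rot: [-0.026, 1.0, -0.0, -0.0]
ft_force: [-0.1, 0.6, 0.8]
grip_width: -0.0003
grasp_force: 0.0
```

>>> move_arm(
  deltas=[
    [0, 0, 0, 1, 0, 0, 0],
    [0, 0, 0, 1, 0, 0, 0],
    [0, 0, 0, 0, 0, 0, 0],
    [0, 0, 0, 0, 0, 0, 0],
  ],
)

```text
clock: 11.25
eef_pos: [0.5674, 0.0022, 0.0511]
tool_rot: [-0.026, 1.0, -0.0, -0.0]
ft_force: [0.3, -0.3, -0.0]
grip_width: -0.0001
grasp_force: 0.0
```

>>> move_arm(
  deltas=[
    [0, 0, 0, 1, 0, 0, 0],
    [0, 0, 0, 1, 0, 0, 0],
    [0, 0, 0, 0, 0, 0, 0],
    [0, 0, 0, 0, 0, 0, 0],
  ],
)

```text
clock: 11.58
eef_pos: [0.5674, 0.0022, 0.0491]
tool_rot: [-0.026, 1.0, -0.0, -0.0]
ft_force: [-0.3, 0.2, -0.3]
grip_width: -0.0002
grasp_force: 0.0
```

>>> move_arm(
  deltas=[
    [0, 0, 0, 1, 0, 0, 0],
    [0, 0, 0, 1, 0, 0, 0],
    [0, 0, 0, 0, 0, 0, 0],
    [0, 0, 0, 0, 0, 0, 0],
  ],
)

```text
clock: 11.92
eef_pos: [0.5673, 0.0022, 0.0471]
tool_rot: [-0.026, 1.0, -0.0, -0.0]
ft_force: [-0.2, 0.8, 0.3]
grip_width: 0.0001
grasp_force: 0.0
```

>>> move_arm(
  deltas=[
    [0, 0, 0, 1, 0, 0, 0],
    [0, 0, 0, 1, 0, 0, 0],
    [0, 0, 0, 0, 0, 0, 0],
    [0, 0, 0, 0, 0, 0, 0],
  ],
)

```text
clock: 12.25
eef_pos: [0.5674, 0.0022, 0.0451]
tool_rot: [-0.026, 1.0, -0.0, -0.0]
ft_force: [-0.3, -0.4, -0.6]
grip_width: 0.0
grasp_force: 0.0
```

>>> move_arm(
  deltas=[
    [0, 0, 0, 1, 0, 0, 0],
    [0, 0, 0, 1, 0, 0, 0],
    [0, 0, 0, 0, 0, 0, 0],
    [0, 0, 0, 0, 0, 0, 0],
  ],
)

```text
clock: 12.58
eef_pos: [0.5674, 0.0022, 0.0431]
tool_rot: [-0.026, 1.0, -0.0, -0.0]
ft_force: [0.9, -0.4, 0.1]
grip_width: -0.0008
grasp_force: 0.0
```

No contact even below the nominal floor height, so the fingers reach less far than nominal, which agrees with the picture. Continuing carefully.

>>> move_arm(
  deltas=[
    [0, 0, 0, 1, 0, 0, 0],
    [0, 0, 0, 1, 0, 0, 0],
    [0, 0, 0, 0, 0, 0, 0],
    [0, 0, 0, 0, 0, 0, 0],
  ],
)

```text
clock: 12.92
eef_pos: [0.5674, 0.0022, 0.0411]
tool_rot: [-0.026, 1.0, -0.0, -0.0]
ft_force: [-0.3, 1.1, -0.4]
grip_width: 0.0001
grasp_force: 0.0
```

>>> move_arm(
  deltas=[
    [0, 0, 0, 1, 0, 0, 0],
    [0, 0, 0, 1, 0, 0, 0],
    [0, 0, 0, 0, 0, 0, 0],
    [0, 0, 0, 0, 0, 0, 0],
  ],
)

```text
clock: 13.25
eef_pos: [0.5673, 0.0022, 0.0391]
tool_rot: [-0.026, 1.0, 0.0, -0.0]
ft_force: [-0.2, 0.2, 0.3]
grip_width: -0.0
grasp_force: 0.0
```

```bash
python3 - <<'E'
from h import *
o=bot.get_obs(); print(o["eef_pos"],o["ft_force"],o["ft_torque"],bot.tip_reach)
s=bot.camera("side"); g=cv2.cvtColor(s,cv2.COLOR_BGR2GRAY)[188:214,272:300]
print("\n".join(" ".join(f"{v:3d}" for v in r) for r in g))
E
```

```text
[0.56732534 0.0022148  0.03908422] [-0.21113287  0.21918527  0.26457889] [0.04358447 0.00788293 0.02937149] 0.008
 93  93  94  87  71  54  35  16  13  14  13  18  13  10  14  16  11  11  21  30  43  57  66  75 103 125 139 142
 94  93  94  94  87  75  52  26   9  13  17  16  13  13   9  13  15  23  34  34  39  51  61  67  77  85  92 101
 92  94  94  95  95  87  62  29  12  10  12  11  16  14  19  13  23  39  46  40  35  43  59  65  63  57  48  60
 92  94  93  95  95  89  64  35  14  16  12  14  16  11   9  16  29  46  45  38  30  35  53  65  64  55  36  43
 92  95  94  94  96  90  71  41  19  12  14  16  16  16  10  16  25  36  34  29  29  34  43  58  61  52  36  39
 94  93  94  94  94  92  83  56  30  17  14  11  12  14  13  16  12  19  18  18  23  28  35  46  51  46  42  66
 94  94  95  95  93  96  88  76  51  32  15  16  18  14  15  10  14  15  14  19  21  19  27  32  40  57  83 110
 93  95  95  95  96  96  97  88  67  39  21  15  19  15  10  11  14  15  10  12  14  12  19  29  58  99 130 147
 94  92  94  95  95  96  98  93  71  41  24  16  11  18  12  13  12   9  10  12  13  18  3
[... 1225 characters left out ...]
  94  92 101 114 132 153 161
162 162 161 161 162 162 163 159 153 146 145 144 142 134 118 105  92  92  93  94  94  93  93  93  99 117 149 160
161 163 162 161 163 161 163 162 160 161 161 160 160 157 151 137 113  97  93  92  94  95 100 108 111 125 148 158
161 162 162 162 162 162 162 161 162 162 163 163 164 163 161 152 130 111 100 100 107 112 121 134 140 143 144 144
156 162 163 161 162 162 162 162 161 161 162 162 162 162 164 159 149 139 124 121 135 141 143 146 142 137 126 121
146 159 163 161 162 162 161 163 162 163 162 160 162 162 163 163 162 157 146 143 145 143 139 132 125 118 112 109
127 149 160 162 160 160 160 162 162 162 162 162 162 162 162 160 159 153 142 139 133 125 121 115 113 111 109 109
```

The fingers are now inside the well, with the tip hidden by the near rim at row ~206, and still no force. A little further.

>>> move_arm(
  deltas=[
    [0, 0, 0, 1, 0, 0, 0],
    [0, 0, 0, 1, 0, 0, 0],
    [0, 0, 0, 0, 0, 0, 0],
    [0, 0, 0, 0, 0, 0, 0],
  ],
)

```text
clock: 13.63
eef_pos: [0.5673, 0.0022, 0.0371]
tool_rot: [-0.026, 1.0, -0.0, -0.0]
ft_force: [-0.2, 0.0, 0.4]
grip_width: -0.0002
grasp_force: 0.0
```

>>> move_arm(
  deltas=[
    [0, 0, 0, 1, 0, 0, 0],
    [0, 0, 0, 0, 0, 0, 0],
    [0, 0, 0, 0, 0, 0, 0],
  ],
)

```text
clock: 13.88
eef_pos: [0.5674, 0.0022, 0.0361]
tool_rot: [-0.026, 1.0, -0.0, -0.0]
ft_force: [0.4, 0.8, 0.3]
grip_width: 0.0
grasp_force: 0.0
```

>>> move_arm(
  deltas=[
    [0, 0, 0, 1, 0, 0, 0],
    [0, 0, 0, 0, 0, 0, 0],
    [0, 0, 0, 0, 0, 0, 0],
  ],
)

```text
clock: 14.13
eef_pos: [0.5674, 0.0022, 0.0351]
tool_rot: [-0.026, 1.0, 0.0, -0.0]
ft_force: [-0.0, 0.2, -1.0]
grip_width: 0.0003
grasp_force: 0.0
```

>>> move_arm(
  deltas=[
    [0, 0, 0, 1, 0, 0, 0],
    [0, 0, 0, 1, 0, 0, 0],
    [0, 0, 0, 0, 0, 0, 0],
    [0, 0, 0, 0, 0, 0, 0],
  ],
)

```text
clock: 14.47
eef_pos: [0.5673, 0.0022, 0.0331]
tool_rot: [-0.026, 1.0, -0.0, -0.0]
ft_force: [0.4, -0.2, 0.4]
grip_width: -0.0001
grasp_force: 0.0
```

>>> move_arm(
  deltas=[
    [0, 0, 0, 1, 0, 0, 0],
    [0, 0, 0, 1, 0, 0, 0],
    [0, 0, 0, 0, 0, 0, 0],
    [0, 0, 0, 0, 0, 0, 0],
  ],
)

```text
clock: 14.8
eef_pos: [0.5673, 0.0022, 0.0311]
tool_rot: [-0.026, 1.0, 0.0, -0.0]
ft_force: [0.4, 1.0, -0.2]
grip_width: -0.0001
grasp_force: 0.0
```

>>> move_arm(
  deltas=[
    [0, 0, 0, 1, 0, 0, 0],
    [0, 0, 0, 1, 0, 0, 0],
    [0, 0, 0, 0, 0, 0, 0],
    [0, 0, 0, 0, 0, 0, 0],
  ],
)

```text
clock: 15.13
eef_pos: [0.5676, 0.0022, 0.0294]
tool_rot: [-0.026, 1.0, -0.0, 0.0]
ft_force: [-0.4, -0.4, 1.2]
grip_width: 0.0002
grasp_force: 0.7
```

>>> move_arm(
  deltas=[
    [0, 0, 0, 1, 0, 0, 0],
    [0, 0, 0, 0, 0, 0, 0],
    [0, 0, 0, 0, 0, 0, 0],
  ],
)

```text
clock: 15.38
eef_pos: [0.5676, 0.0022, 0.0283]
tool_rot: [-0.026, 1.0, -0.0, 0.0]
ft_force: [-0.0, -0.3, 2.0]
grip_width: 0.0
grasp_force: 1.0
```

Soft contact, 1.2 N rising to 2 N: this is the key's spring. Pressing on to the stop.

>>> move_arm(
  deltas=[
    [0, 0, 0, 1, 0, 0, 0],
    [0, 0, 0, 1, 0, 0, 0],
    [0, 0, 0, 0, 0, 0, 0],
  ],
)

```text
clock: 15.63
eef_pos: [0.5676, 0.0022, 0.0262]
tool_rot: [-0.026, 1.0, -0.0, 0.0]
ft_force: [-0.8, -0.3, 3.4]
grip_width: 0.0002
grasp_force: 1.6
```

>>> move_arm(
  deltas=[
    [0, 0, 0, 1, 0, 0, 0],
    [0, 0, 0, 1, 0, 0, 0],
    [0, 0, 0, 0, 0, 0, 0],
    [0, 0, 0, 0, 0, 0, 0],
  ],
)

```text
clock: 15.97
eef_pos: [0.5677, 0.0022, 0.0249]
tool_rot: [-0.026, 1.0, -0.0, 0.0]
ft_force: [-1.7, -0.2, 6.0]
grip_width: 0.0001
grasp_force: 3.6
```

It stopped at 0.0249 with 6 N, so the key is at its stop after about 5 mm of travel. Adding a little margin and holding for well over a second.

>>> move_arm(
  deltas=[
    [0, 0, 0, 1.5, 0, 0, 0],
    [0, 0, 0, 0, 0, 0, 0],
    [0, 0, 0, 0, 0, 0, 0],
    [0, 0, 0, 0, 0, 0, 0],
    [0, 0, 0, 0, 0, 0, 0],
    [0, 0, 0, 0, 0, 0, 0],
    [0, 0, 0, 0, 0, 0, 0],
    [0, 0, 0, 0, 0, 0, 0],
    [0, 0, 0, 0, 0, 0, 0],
    [0, 0, 0, 0, 0, 0, 0],
  ],
)

```text
clock: 16.8
eef_pos: [0.5677, 0.0022, 0.0248]
tool_rot: [-0.026, 1.0, -0.0, 0.001]
ft_force: [-4.1, 0.2, 14.3]
grip_width: -0.0
grasp_force: 7.4
```

>>> move_arm(
  deltas=[
    [0, 0, 0, 0, 0, 0, 0],
    [0, 0, 0, 0, 0, 0, 0],
    [0, 0, 0, 0, 0, 0, 0],
    [0, 0, 0, 0, 0, 0, 0],
    [0, 0, 0, 0, 0, 0, 0],
    [0, 0, 0, 0, 0, 0, 0],
    [0, 0, 0, 0, 0, 0, 0],
    [0, 0, 0, 0, 0, 0, 0],
  ],
)

```text
clock: 17.47
eef_pos: [0.5677, 0.0022, 0.0248]
tool_rot: [-0.026, 1.0, -0.0, 0.001]
ft_force: [-5.1, -0.3, 14.8]
grip_width: -0.0001
grasp_force: 7.4
```

>>> move_arm(
  deltas=[
    [0, 0, 0, -4, 0, 0, 0],
    [0, 0, 0, -8, 0, 0, 0],
    [0, 0, 0, -12, 0, 0, 0],
    [0, 0, 0, -20, 0, 0, 0],
    [0, 0, 0, -30, 0, 0, 0],
    [0, 0, 0, -35, 0, 0, 0],
    [0, 0, 0, -35, 0, 0, 0],
    [0, 0, 0, -25, 0, 0, 0],
    [0, 0, 0, 0, 0, 0, 0],
    [0, 0, 0, 0, 0, 0, 0],
  ],
)

```text
clock: 18.3
eef_pos: [0.5685, 0.0022, 0.1935]
tool_rot: [-0.026, 1.0, -0.0, 0.002]
ft_force: [-0.7, -0.2, -0.6]
grip_width: -0.0003
grasp_force: 0.0
```

```bash
python3 - <<'E'
from h import *
a=bot.camera("side")[140:310,190:420]
cv2.imwrite("pics/fin.png",cv2.resize(a,(800,591),interpolation=2))
E
```

```text
(no output)
```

View pics/fin.png

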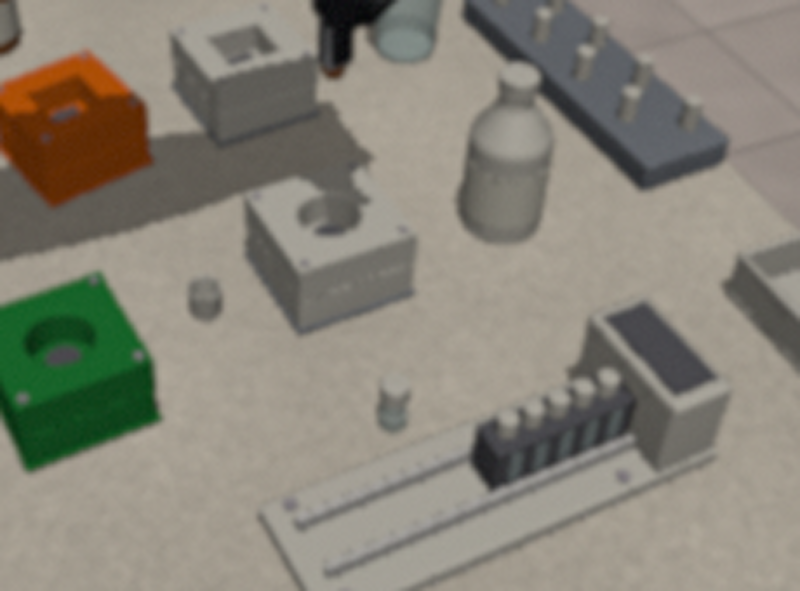

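The rack is level against the head (nose at crop (632,400)), and the key is visible again in its well at (330,225). The cup (205,298), vial_a (393,403) and bottle (505,160) are still standing, and the gripper is clear of everything.

```bash
python3 -c "
from workcell import bot
print(bot.job_done())"
```

```text
the job is handed in; nothing more can be done
None
```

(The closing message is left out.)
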